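# Tighten the sander's disc nut with the pin spanner

### The arm

A 6-joint arm with a two-finger parallel gripper is mounted at the origin on the work surface. World frame = base frame: x ahead of the robot, y to its left, z up, the work surface at z = 0. Lengths are in m, angles in rad, forces in N, time in s.
With the tool pointing down it reaches from about 0.35 to 1 m from the base axis. Payload 7.1 kg.
Tool frame: the origin (TCP) lies between the finger pads; the fingertips stand 22 mm ahead of it and the grasp point (between the pads) lies 3 mm ahead of it; x points along the fingers, y is the direction in which the jaws open and shut, and the axes are right-handed (so a half turn about x gives the same grasp; the last joint's range is limited). The gripper opens to 85 mm and grips with 20 to 120 N. Pads are 22 mm wide; open, the fingers measure 114 mm over their backs; the gripper's body (76 mm by 85 mm) begins 54 mm behind the grasp point. The pads swing forward as they close: fully open they stand 13 mm farther back than shut.
Start: joints at [-0.019, 0.423, 1.63, -0, 1.089, -0.019], TCP at [0.625, 0, 0.225] pointing down, gripper open.
Joint ranges: [-3, 3], [-0.9, 2.11], [0.09, 2.58], [-1.31, 4.45], [0.11, 2.69], [-2.54, 2.54]. Speed limits (rad/s): [2.39, 2.39, 3.01, 3.14, 3.14, 3.14].

### API

Orientations are given as a rotation vector (axis times angle).
In Python, from rig import manip gives the robot as it stands. The module is installed in compiled form; this text tells all that it offers. Calls block until the motion is done:
- manip.move_to(position, orientation): joint-space move of the TCP to a pose.
- manip.servo_line(position, orientation=None, rate=0.15): straight line of the TCP; orientation=None keeps the orientation; rate is the mean speed in m/s.
- manip.set_joints(angles): joint-space move.
- manip.command_gripper(opening, f_grip=None): finger opening in m; f_grip is the grip in N (None keeps the last); returns when the fingers have stopped.
- manip.hold(seconds).
- manip.solve_ik(position, orientation): joint angles nearest the present ones, or None.
- manip.camera(name): name is "scene" or "side" or "wrist"; returns a dict with "image" (384x512x3 uint8, red, green, blue), "fx", "fy", "cx", "cy" (pixels), "cam_to_world" (4x4, takes a point from camera to world coordinates); the wrist camera has in their place "mount" (4x4, takes a point from camera to tool coordinates, whose origin is the TCP and whose axes are the tool frame's). Camera axes: x right, y down, z forward; pixel columns grow to the right and rows downward; lengths in m; the calibration is good to about 2 mm. The wrist camera is an equidistant fisheye: a pixel r from the principal point sees the ray r / f radians off the axis. A picture is of the moment at which its call begins: read the wrist's pose just before it. There is no depth.
A pose or a line that the arm cannot do raises manip.IKError and nothing moves.
- manip.sign_off(): hands the job in, once; it reports no verdict.
Readings, each from a call of its own:
- manip.get_time(): time.
- manip.get_joint_positions(): joint angles.
- manip.get_joint_vel(): joint speeds.
- manip.get_tau(): joint torques, N m.
- manip.get_position(): TCP position.
- manip.get_ee_rot(): TCP orientation.
- manip.get_contact_force(): force on the tool from outside, world axes, zero at the start.
- manip.get_torque(): the same for the moment, N m.
- manip.get_width(): finger opening in m.
Only numpy, scipy, OpenCV 4.12 (cv2) and the standard library are available. Lean on these libraries where they do the work, as an engineer would, in place of code of your own. Each camera call takes 0.05 s, during which the arm holds its last target. There are 200 camera calls.

### The job

A fresh disc has just been put on the sole sander and its round nut only run down by hand. Take the two-pin spanner from the tray, get both its pins fully down into the two holes of the nut, only then turn the nut clockwise until it is tight without forcing it, then lift the spanner out and lay it back in the tray. Leave everything else on the bench where it is.

Things in the scene. Friction and masses are not known exactly. Their poses are not given: they have to be found in the camera images.
- sander: bench sole sander, fixed: grey-green cast housing, 250 x 230 mm base, upward-facing 180 mm disc (top 99 mm above the bench), low guard (96 mm) round its far half, black switch box in front. Origin: on the bench under the vertical spindle; x from switch box to guard, y to its left. On the disc, a dark washer, then a bright round steel nut, 60 mm across, 16 mm thick. The spindle is locked.
- nut_face (a point): fixed point on the spindle axis level with the nut's flat top, 121 mm above the bench; axes as the sander's. The nut's top has two opposite round holes, 9 mm wide, 10 mm deep, centres 20 mm from the axis. Their direction is not given: from above, their line stands 0.3 rad clockwise to 0.9 rad counter-clockwise of the sander's y axis. Look, or slide the pins round on the face until both drop.
- nut (a joint): turn of the nut on the locked spindle, rad, growing clockwise from above (tightening). Starts at 0.05 to 0.30, whatever the holes' direction; the nut comes up tight at a hard stop at 0.90. It drags with about 0.35 N m at first, 0.6 near the stop (over 1.5 is forcing it), stays where it is left, and is not turned by pins sliding lightly on its face.
- spanner_grip (a point): middle of the spanner's grip, half-way up; 8 mm above the level of the pin tips. Axes as spanner.
- pins_mid (a point): point midway between the spanner's two pin tips, 70 mm along +x from spanner_grip and 8 mm below it.
- pin_left (a point): tip of the pin on the +y side, 20 mm from pins_mid.
- pin_right (a point): tip of the pin on the -y side, 20 mm from pins_mid.
- spanner: two-pin spanner, 165 mm, about 240 g, pins down. Origin: under spanner_grip, level with the pin tips; x from grip to pins. Black grip bar 22 mm wide, 16 high, x = -90 to +18 mm, its underside level with the pin tips; then a flat steel fork, 6 mm thick, 52 wide, 8 mm above the tips; round-nosed pins 6 mm thick, 40 mm apart. Home, the fork lies on the nut, tips 8 mm deep. Fits either way round.
- tray: dark steel tray, fixed, 250 (x) x 260 (y) mm outside, floor 3 mm thick, rim 16 mm above the bench, wall 3 mm. Origin: centre of its underside on the bench. Spanner starts in its -y half.
- washer: bystander: loose steel washer in the tray's +y half, 64 mm across, 6 mm thick; origin under its centre.
- rasp: bystander: rasp with wooden handle along the tray's +y side, 210 mm long, 18 mm high; origin near its middle.
- tin: bystander: flat polish tin, 80 mm across, 30 mm high; origin under its centre.
- brush: bystander: round shoe brush, 76 mm across, 44 mm high; origin under its centre.
- shoe: bystander: dark leather shoe, 280 x 92 mm, 90 mm high, right of the work area; origin under its middle.
- glue: bystander: amber bottle, 64 mm across, 170 mm high; origin under its centre.
- hammer: bystander: hammer lying at the left of the bench, about 280 mm long; origin under its middle.
Not all that is in view belongs to the job. Of the things that look like the spanner, take the one that is nearest to the robot's base at the start.

How it is judged:
By the outcome, as a careful person would: the job done as asked, in the order asked, and still so for the second after the job is handed in, with the robot touching nothing.
It also fails if it takes over 72 s, if anything falls off the work surface, if the arm or the gripper's body presses on something with over 40 N, if the wrist force passes 120 N, or if a joint passes its speed limit or range.

## Working session

There is one attempt and no reset: what is moved stays moved. The work goes in short steps, each a Python script; the robot and the scene stay as the last script left them, time stands still between calls to the robot, and variables do not carry over. Pictures are saved under pics/ and viewed, about 8 in all and at most 12, crops included, and the job is handed in when it is done.

```bash
mkdir -p pics; cat > h.py <<'E'
import numpy as np, cv2
from rig import manip as m
from scipy.spatial.transform import Rotation as R
def snap(n):
    pos,rot=m.get_position(),m.get_ee_rot()
    c=m.camera(n); c['tcp']=(pos,rot); return c
def save(c,f,box=None,s=1):
    im=c['image'][:,:,::-1]
    if box: x0,y0,x1,y1=box; im=im[y0:y1,x0:x1]
    cv2.imwrite('pics/'+f,cv2.resize(im,None,fx=s,fy=s,interpolation=cv2.INTER_CUBIC))
def ray(c,u,v):
    x,y=(u-c['cx'])/c['fx'],(v-c['cy'])/c['fy']
    if 'mount' in c:
        r=np.hypot(x,y); k=np.sin(r)/r if r>1e-9 else 1
        d=np.array([x*k,y*k,np.cos(r)])
        T=np.eye(4);T[:3,:3]=R.from_rotvec(c['tcp'][1]).as_matrix();T[:3,3]=c['tcp'][0]; T=T@c['mount']
    else: d=np.array([x,y,1.]);T=np.asarray(c['cam_to_world'])
    return T[:3,3],T[:3,:3]@d
def at(c,u,v,z):
    o,d=ray(c,u,v); return o+d*(z-o[2])/d[2]
def down(yaw):
    # tool x down, tool y at yaw in world
    y=np.array([np.cos(yaw),np.sin(yaw),0]);x=np.array([0,0,-1.])
    return R.from_matrix(np.c_[x,y,np.cross(x,y)]).as_rotvec()
E
cat > a.py <<'E'
from h import *
import pickle
cs={n:snap(n) for n in('scene','side','wrist')}
pickle.dump(cs,open('c0.pkl','wb'))
im=np.hstack([cs['scene']['image'],cs['wrist']['image']])
save(cs['scene'],'scene.png',s=1.5);save(cs['wrist'],'wrist.png',s=1.5)
for n in cs: print(n,{k:np.round(v,3).tolist() for k,v in cs[n].items() if k not in('image','tcp')})
print(m.get_position(),m.get_ee_rot(),m.get_joint_positions(),m.get_time())
E
python3 a.py
```

```text
scene {'fx': 479.216, 'fy': 479.216, 'cx': 245.286, 'cy': 191.484, 'cam_to_world': [[0.009, 0.78, -0.626, 1.488], [1.0, 0.002, 0.017, -0.012], [0.015, -0.626, -0.78, 1.206], [0.0, 0.0, 0.0, 1.0]]}
side {'fx': 385.246, 'fy': 385.246, 'cx': 253.001, 'cy': 198.225, 'cam_to_world': [[0.841, -0.369, 0.395, 0.031], [-0.54, -0.557, 0.631, -0.885], [-0.013, -0.745, -0.667, 1.031], [0.0, 0.0, 0.0, 1.0]]}
wrist {'fx': 297.319, 'fy': 297.319, 'cx': 255.538, 'cy': 193.26, 'mount': [[0.0, -0.289, 0.957, -0.148], [1.0, -0.001, -0.001, -0.0], [0.001, 0.957, 0.289, -0.073], [0.0, 0.0, 0.0, 1.0]]}
[6.24573273e-01 2.19924006e-05 2.24803987e-01] [ 1.20867959  1.21009878 -1.21013634] [-1.90206746e-02  4.23718692e-01  1.63048124e+00  3.96114683e-06
  1.08862446e+00 -1.89645556e-02] 0.15
```

View pics/scene.png

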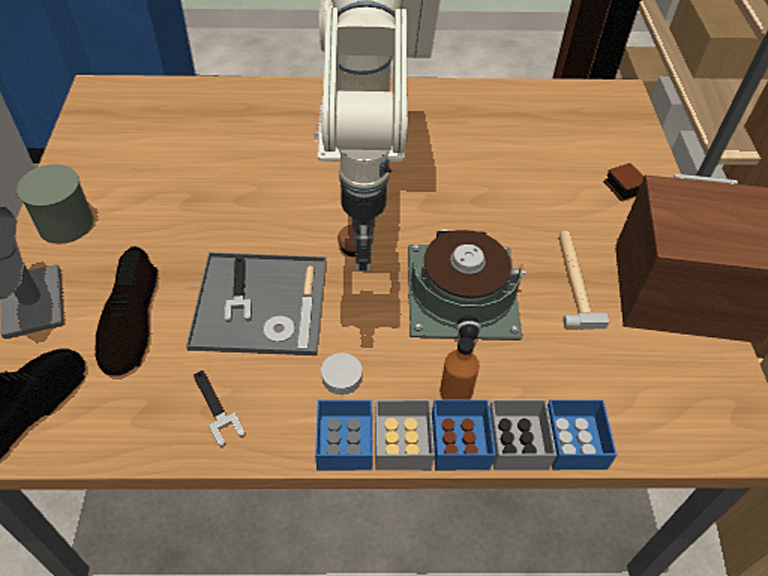

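View pics/wrist.png

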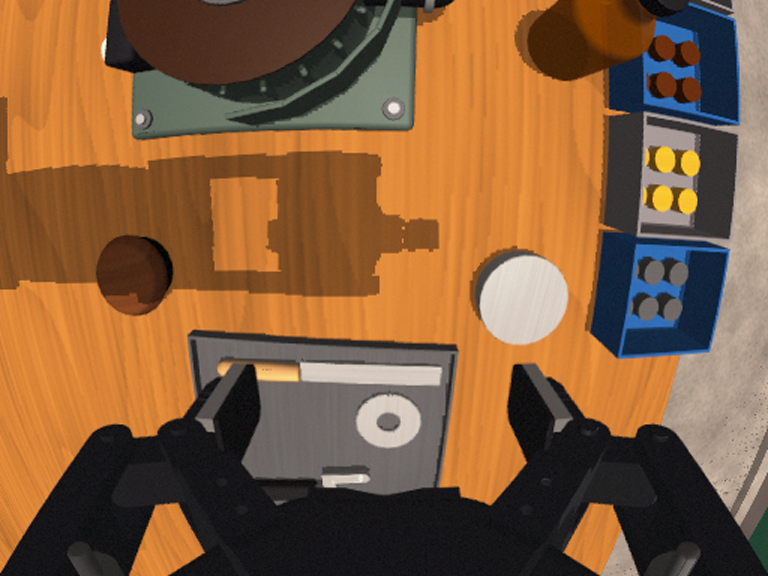

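Scene: there are two spanner-like tools. One lies in the tray (grip at 238,275, fork at 238,308), the other loose on the bench farther off (grip 207,390, fork 228,428). The tray one is nearer the base and fits the description. The nut is at (468,258). I'll confirm in enlarged crops.

```bash
cat > b.py <<'E'
from h import *
import pickle
cs=pickle.load(open('c0.pkl','rb'));c=cs['scene']
im=c['image'][:,:,::-1]
a=cv2.resize(im[160:310,120:230],None,fx=4,fy=4,interpolation=2)
b=cv2.resize(im[145:235,265:355],None,fx=4,fy=4,interpolation=2)
o=np.zeros((600,800,3),np.uint8);o[:600,:440]=a;o[:360,440:]=b;cv2.imwrite('pics/crop.png',o)
g=lambda u,v,z:np.round(at(c,u/1.5,v/1.5,z),3)
print('grip',g(238,262,.019),g(238,290,.019),'far',g(203,378,.016))
print('tray corners',[g(*p,.016) for p in((207,254),(326,255),(188,349),(322,354))])
print('nut',g(468,257,.121))
E
python3 b.py
```

```text
grip [ 0.466 -0.267  0.019] [ 0.544 -0.259  0.019] far [ 0.757 -0.305  0.016]
tray corners [array([ 0.44 , -0.338,  0.016]), array([ 0.442, -0.077,  0.016]), array([ 0.69 , -0.343,  0.016]), array([ 0.702, -0.078,  0.016])]
nut [0.539 0.214 0.121]
```

View pics/crop.png

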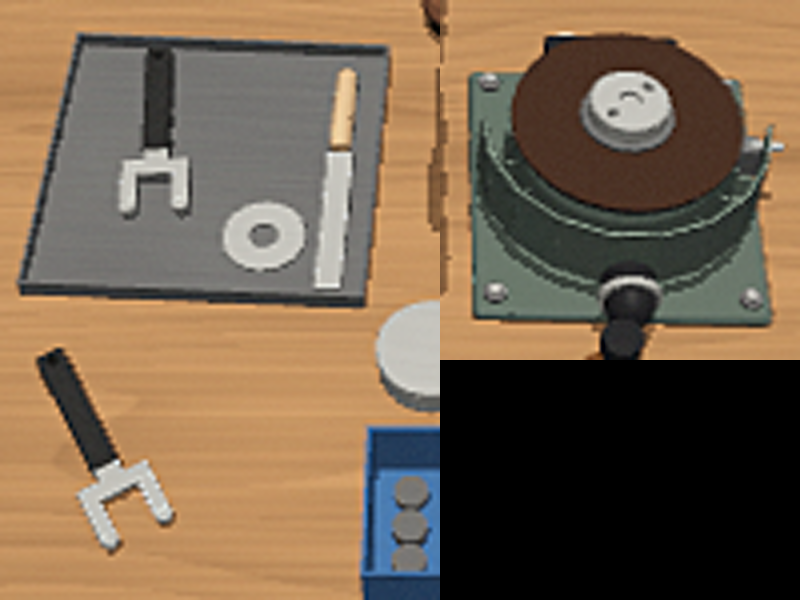

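The tray spanner is confirmed as the nearest: grip end at x≈0.46, against 0.76 for the other one. The holes are seen at crop (613,113) and (649,87), counter-clockwise of y. Next I look at the nut and then the spanner with the wrist camera, in the orientation I'll use later.

```bash
cat > c.py <<'E'
from h import *
import pickle
m.move_to([0.535,0.214,0.22],down(np.pi/2)); m.hold(0.2)
a=snap('wrist'); print(m.get_time(),m.get_joint_positions())
m.servo_line([0.535,0.0,0.20],rate=.3)
m.servo_line([0.535,-0.265,0.16],rate=.3);m.command_gripper(.06); m.hold(0.2)
b=snap('wrist'); print(m.get_time(),m.get_joint_positions())
pickle.dump((a,b),open('c1.pkl','wb'))
ca=cv2.resize(a['image'][90:290,155:355],None,fx=2,fy=2,interpolation=2)
cb=cv2.resize(b['image'][30:330,156:356],None,fx=2,fy=2,interpolation=2)
o=np.zeros((600,800,3),np.uint8);o[:400,:400]=ca;o[:,400:]=cb
cv2.imwrite('pics/w1.png',o[:,:,::-1])
E
python3 c.py
```

```text
1.5 [ 3.58597494e-01  3.58683807e-01  1.74427810e+00 -3.58930366e-05
  1.03869735e+00 -1.21050446e+00]
4.0333 [-4.79823299e-01  4.63299385e-01  1.74008329e+00  1.87610665e-05
  9.38155241e-01 -2.05061933e+00]
```

View pics/w1.png

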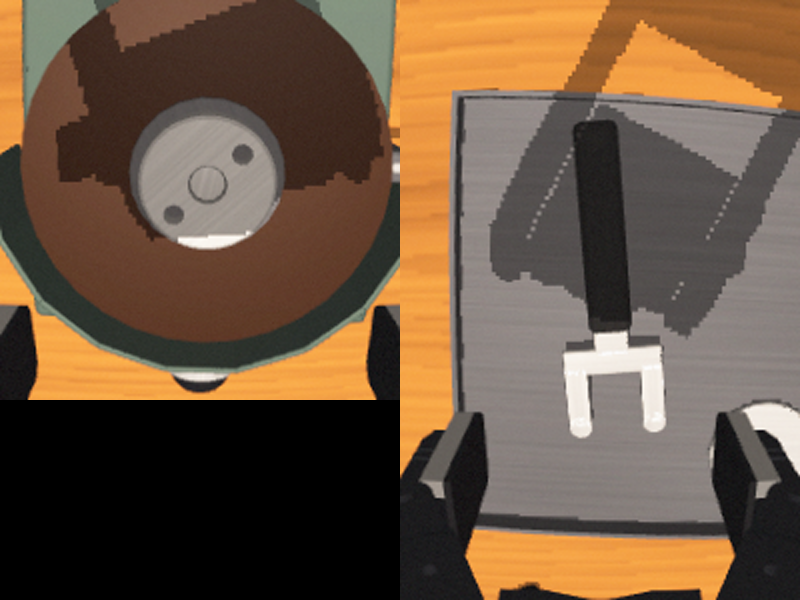

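Wrist pictures. Left crop: nut holes at (242,154) and (174,215), spindle at (208,184). Right crop: grip bar from (595,122) to (611,331), fork tips at (580,430) and (654,425). Now I compute positions.

```bash
cat > d.py <<'E'
from h import *
import pickle
a,b=pickle.load(open('c1.pkl','rb'));cs=pickle.load(open('c0.pkl','rb'));s=cs['scene']
A=lambda u,v,z:at(a,u/2+155,v/2+90,z); B=lambda u,v,z:at(b,(u-400)/2+156,v/2+30,z)
S=lambda u,v,z:at(s,(u-440)/4+265,v/4+145,z)
for F,p,q in((A,(242,154),(174,215)),(S,(649,87),(613,113))):
    h1,h2=F(*p,.121),F(*q,.121); d=h1-h2
    print('holes',np.round((h1+h2)/2,4),'sep',np.linalg.norm(d),'ccw of y',np.arctan2(-d[0],d[1]))
print('spindle',A(208,184,.121))
# nut left/right and bottom/top extents of top face
print('nut L,R',A(138,180,.121),A(279,180,.121),'T,B',A(208,116,.121),A(208,249,.121))
e,f=B(595,122,.019),B(611,331,.019);l,r=B(654,427,.017),B(580,430,.017)
print('grip',e,f,np.linalg.norm(f-e),'yaw',np.arctan2(*(f-e)[1::-1]))
print('tips',l,r,np.linalg.norm(l-r),'mid',(l+r)/2,'yaw',np.arctan2(-(l-r)[0],(l-r)[1]))
v=(l+r)/2-e; print('yaw end->tips',np.arctan2(v[1],v[0]))
# sander axes: base bolts in scene crop, ~z=.0? 
print('bolts',[np.round(S(*p,.01),3) for p in((488,82),(495,292),(752,297))])
E
python3 d.py
```

```text
holes [0.5264 0.2154 0.121 ] sep 0.0397671342033616 ccw of y 0.7464481030249625
holes [0.5334 0.2164 0.121 ] sep 0.03968748105770257 ccw of y 0.721436297441953
spindle [0.52597406 0.21562952 0.121     ]
nut L,R [0.52408214 0.18559723 0.121     ] [0.52422159 0.24617381 0.121     ] T,B [0.49661538 0.21563507 0.121     ] [0.55571164 0.2156489  0.121     ]
grip [ 0.44651098 -0.26744328  0.019     ] [ 0.55067134 -0.25953327  0.019     ] 0.10446027913202235 yaw 0.07579525952423614
tips [ 0.60607502 -0.2357187   0.017     ] [ 0.60773094 -0.27603208  0.017     ] 0.04034737237423238 mid [ 0.60690298 -0.25587539  0.017     ] yaw 0.041053103734979904
yaw end->tips 0.07199798169734974
bolts [array([0.416, 0.122, 0.01 ]), array([0.632, 0.116, 0.01 ]), array([0.637, 0.313, 0.01 ])]
```

```bash
cat > e.py <<'E'
from h import *
import pickle
yaw=.072; g=np.array([.535,-.261]); o=down(np.pi/2+yaw)
m.command_gripper(.05)
m.move_to([*g,.09],o); m.servo_line([*g,.027],rate=.08)
print('F',m.get_contact_force())
m.command_gripper(.0,80); print('w',m.get_width(),'F',m.get_contact_force(),m.get_torque())
m.servo_line([*g,.14],rate=.12); m.hold(.3)
print('w',m.get_width(),'F',m.get_contact_force(),m.get_torque(),m.get_position(),m.get_time())
a=snap('wrist');b=snap('side');pickle.dump((a,b),open('c2.pkl','wb'))
ca=cv2.resize(a['image'][180:380,155:355],None,fx=3,fy=3,interpolation=2)
cv2.imwrite('pics/w2.png',ca[:,:,::-1])
E
python3 e.py
```

```text
F [1.08252004 0.29553512 0.45369999]
w -5.955634514459946e-05 F [-0.10948149  0.00799513 -0.0838171 ] [ 0.04863603 -0.00338525 -0.01637004]
w -0.00020195426348814576 F [ 0.84617631 -0.77483942 -0.42168151] [ 0.00256372 -0.01090035  0.0173363 ] [ 0.53477707 -0.26088105  0.13943485] 7.5417
```

View pics/w2.png

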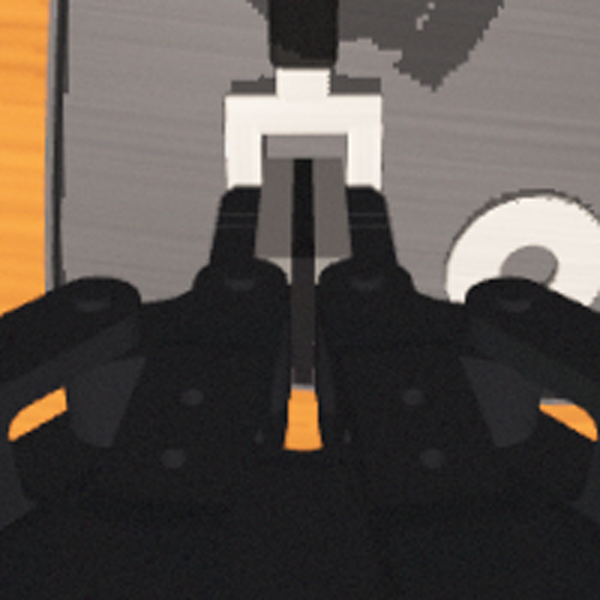

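The fingers closed on nothing (width 0). The spanner seems not to have moved (bar front at crop 303,65, i.e. x≈0.552). I check this in the side view.

```bash
cat > f.py <<'E'
from h import *
import pickle
a,b=pickle.load(open('c2.pkl','rb'))
T=np.linalg.inv(b['cam_to_world'])
def px(p):
    q=T@np.r_[p,1];return np.round([b['fx']*q[0]/q[2]+b['cx'],b['fy']*q[1]/q[2]+b['cy']],1)
p,r=a['tcp'];M=R.from_rotvec(r).as_matrix()
print('tcp px',px(p),'tip',px(p+M@[.022,0,0]),'floor below',px([p[0],p[1],.003]))
print('expected spanner_grip top',px([.535,-.261,.019]),'bar end',px([.4465,-.2674,.019]),'front',px([.553,-.259,.019]),'tips',px([.607,-.256,.017]))
print(R.from_rotvec(r).as_matrix().round(3),p)
u,v=px([.535,-.261,.08]).astype(int); x0,y0=u-90,v-70; print(x0,y0)
save(b,'side2.png',(x0,y0,x0+200,y0+150),4)
E
python3 f.py
```

```text
tcp px [284.6 240.8] tip [284.3 245.5] floor below [282.9 268.3]
expected spanner_grip top [283.2 265.3] bar end [261.9 278.8] front [287.2 262.5] tips [299.5 255.4]
[[-0.001 -0.072  0.997]
 [ 0.     0.997  0.072]
 [-1.     0.    -0.001]] [ 0.53477707 -0.26088105  0.13943485]
193 183
```

View pics/side2.png

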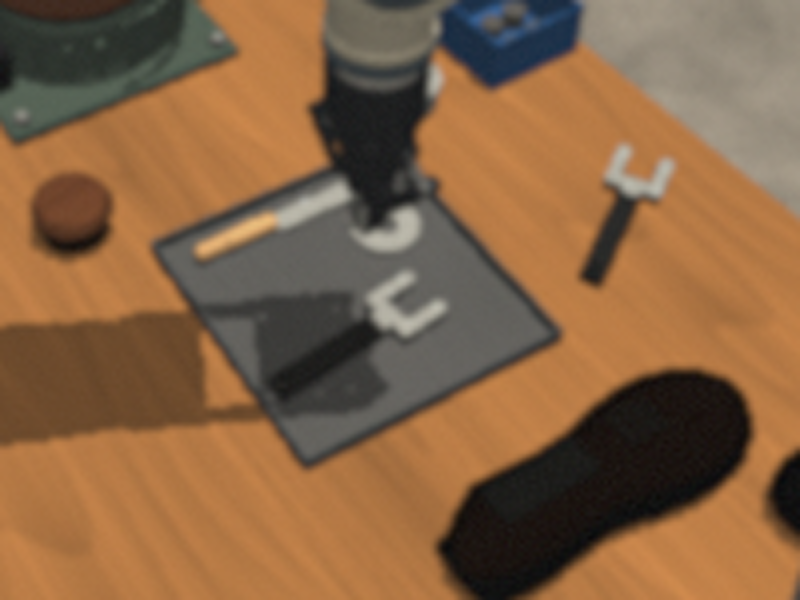

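The spanner is where I measured it: the bar end shows at crop (280,392) and I predicted (276,383). But the fingertips, at about (370,225), sit roughly 30 mm higher than the stated geometry predicts (365,250). I touch the tray floor gently with shut fingers to measure the real tip height.

```bash
cat > g.py <<'E'
from h import *
m.servo_line([.65,-.285,.06],rate=.2); m.hold(.2)
f0=m.get_contact_force(); z=.04
m.servo_line([.65,-.285,z],rate=.1)
while z>-.02:
    z-=.002; m.servo_line([.65,-.285,z],rate=.04); f=m.get_contact_force()-f0
    if f[2]>4: break
print('contact cmd z',z,'pos',m.get_position(),'F',f,'w',m.get_width())
m.servo_line([.65,-.285,z+.03],rate=.1); print(m.get_time())
E
python3 g.py
```

```text
contact cmd z -0.004000000000000021 pos [ 0.65024062 -0.2851403  -0.00279312] F [-3.8174467   1.81955138  8.44393054] w -0.0001944697805928958
15.0
```

The fingertips really are about 5 mm behind the TCP, not 22 mm ahead, so I regrasp about 27 mm lower.

```bash
cat > e2.py <<'E'
from h import *
import pickle
yaw=.072; g=np.array([.535,-.261]); o=down(np.pi/2+yaw)
m.servo_line([.65,-.285,.07],rate=.25)
m.move_to([*g,.07],o);m.command_gripper(.05)
m.servo_line([*g,.000],rate=.08)
print('F',m.get_contact_force(),m.get_position())
m.command_gripper(.0,80); print('w',m.get_width(),'F',m.get_contact_force(),m.get_torque())
m.servo_line([*g,.10],rate=.12); m.hold(.3)
print('w',m.get_width(),'F',m.get_contact_force(),m.get_torque(),m.get_position(),m.get_time())
a=snap('wrist');pickle.dump(a,open('c3.pkl','wb'))
ca=cv2.resize(a['image'][180:380,155:355],None,fx=3,fy=3,interpolation=2)
cv2.imwrite('pics/w3.png',ca[:,:,::-1])
E
python3 e2.py
```

```text
F [-0.10487256 -0.69373593  0.30583264] [ 5.35339505e-01 -2.61184308e-01  3.53599223e-04]
w 0.019735164430711587 F [-0.728011    0.11399427  4.62740992] [0.13042675 0.19476366 0.02005372]
w 0.01965204912762534 F [-0.08098149  0.19209047 -2.65354044] [ 0.02376687  0.0186881  -0.030101  ] [ 0.53475766 -0.26086541  0.09941592] 19.0833
```

View pics/w3.png

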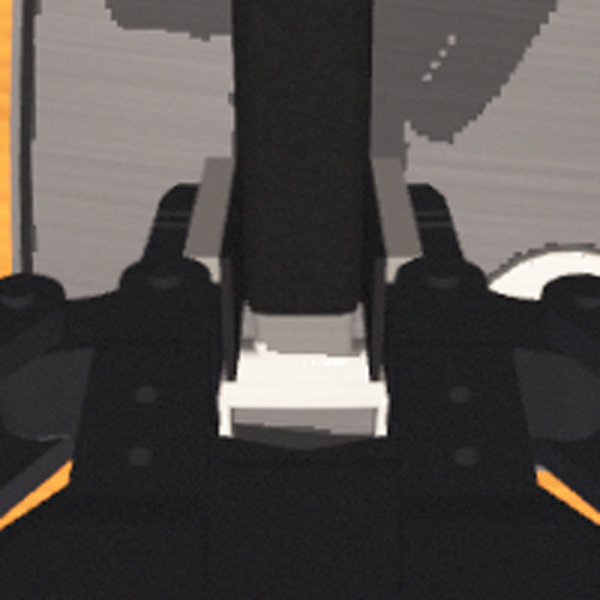

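Gripped: width 19.7 mm, and a force change of about −2.6 N, which matches 240 g. I cross-check the nut-to-spanner offset between the scene and wrist cameras.

```bash
cat > i.py <<'E'
from h import *
import pickle
cs=pickle.load(open('c0.pkl','rb'));s=cs['scene'];sd=cs['side']
S=lambda u,v,z:at(s,u/4+120,v/4+160,z)
e=S(160,48,.019);f=S(158,152,.019);l=S(181,208,.017);r=S(128,211,.017)
print('end',e,'front',f,np.linalg.norm(e-f),'tips',l,r,(l+r)/2)
T=np.linalg.inv(sd['cam_to_world'])
q=T@[.53,.215,.121,1];u,v=int(sd['fx']*q[0]/q[2]+sd['cx']),int(sd['fy']*q[1]/q[2]+sd['cy'])
im=sd['image'][:,:,::-1]
a=cv2.resize(im[v-40:v+40,u-40:u+40],None,fx=5,fy=5,interpolation=2)
x0,y0=235,230
b=cv2.resize(im[y0:y0+80,x0:x0+80],None,fx=5,fy=5,interpolation=2)
print(u-40,v-40);cv2.imwrite('pics/side3.png',np.hstack([a,b]))
E
python3 i.py
```

```text
end [ 0.45437279 -0.26431372  0.019     ] front [ 0.56222618 -0.25487207  0.019     ] 0.10826586497212251 tips [ 0.61505477 -0.23211533  0.017     ] [ 0.61796658 -0.27229342  0.017     ] [ 0.61651067 -0.25220438  0.017     ]
170 127
```

View pics/side3.png

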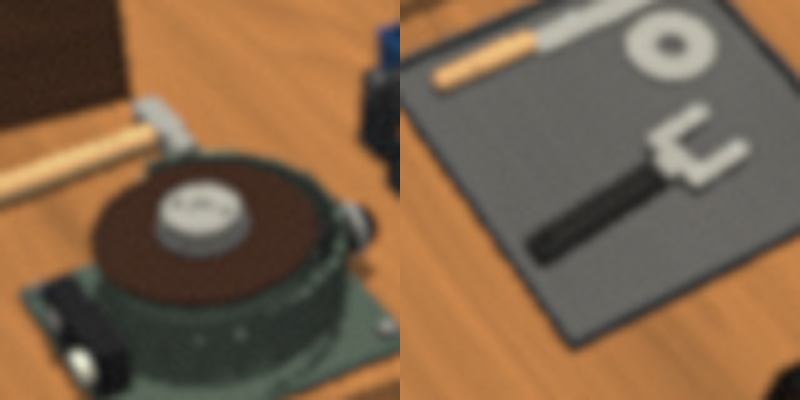

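```bash
cat > j.py <<'E'
from h import *
import pickle
N=np.array([.5262,.2155]);L=.0695;psi=.74
m.servo_line([.535,-.261,.17],rate=.25)
d=np.array([np.cos(psi),np.sin(psi)]);p=N-L*d
m.move_to([*p,.17],down(np.pi/2+psi)); m.servo_line([*p,.129],rate=.1);m.hold(.3)
print(m.get_position(),m.get_width(),m.get_contact_force(),m.get_time())
c=snap('scene');s=snap('side');pickle.dump((c,s),open('c4.pkl','wb'))
a=cv2.resize(c['image'][150:200,285:340],None,fx=7,fy=7,interpolation=2)
b=cv2.resize(s['image'][140:190,180:235],None,fx=7,fy=7,interpolation=2)
cv2.imwrite('pics/fit.png',np.hstack([a,b])[:,:,::-1])
E
python3 j.py
```

```text
[0.47520168 0.16875081 0.12952461] 0.019853789994012227 [ 0.62682034  0.66094852 -2.60252145] 22.025
```

View pics/fit.png

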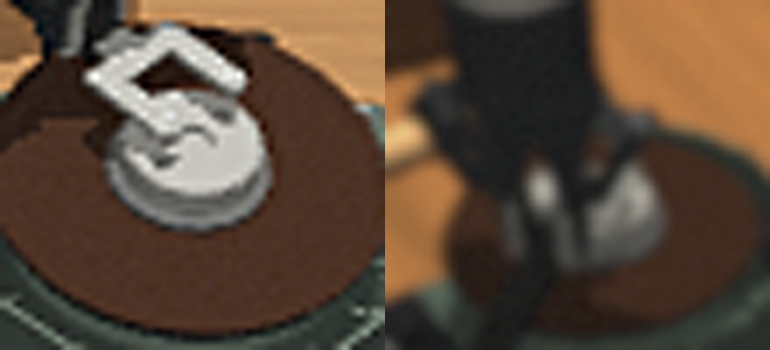

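In the scene crop the prong ends are at (240,82) and (168,130), and the holes at (226,117) and (163,163). I compute the offset in that one camera.

```bash
cat > k.py <<'E'
from h import *
import pickle
c,s=pickle.load(open('c4.pkl','rb'))
S=lambda u,v,z:at(c,u/7+285,v/7+150,z)
for dz in(.146,):
    l,r=S(240,82,dz),S(168,130,dz);h1,h2=S(226,117,.121),S(163,163,.121)
    print('prongs',l,r,np.linalg.norm(l-r),'mid',(l+r)/2,'ang',np.arctan2(-(l-r)[0],(l-r)[1]))
    print('holes',h1,h2,'mid',(h1+h2)/2)
    e=((h1+h2)/2-(l+r)/2)[:2];d=np.array([np.cos(.74),np.sin(.74)]);n=np.array([-d[1],d[0]])
    print('nut - prongs: along',e@d,'across',e@n)
E
python3 k.py
```

```text
prongs [0.52236974 0.23392877 0.146     ] [0.54986574 0.20051582 0.146     ] 0.04327187167962174 mid [0.53611774 0.2172223  0.146     ] ang 0.6885577809836873
holes [0.52013597 0.23145692 0.121     ] [0.5466351  0.20162799 0.121     ] mid [0.53338554 0.21654245 0.121     ]
nut - prongs: along -0.0024760572155334906 across 0.0013402493502716474
```

```bash
cat >> h.py <<'E'
N=np.array([.5262,.2155]);L=.0695
def pose(psi,z,da=0,dc=0):
    d=np.array([np.cos(psi),np.sin(psi)]);n=np.array([-d[1],d[0]])
    return [*(N-L*d+da*d+dc*n),z],down(np.pi/2+psi)
def go(*a,rate=.05): m.servo_line(*pose(*a),rate=rate)
E
cat > l.py <<'E'
from h import *
f0=m.get_contact_force();t0=m.get_torque();z=.129
go(.74,.121)
z=.121
while z>.1105:
    z-=.001; go(.74,z,rate=.03); f=m.get_contact_force()-f0
    print(round(z,4),m.get_position()[2].round(4),f.round(1))
    if f[2]>6: break
print(m.get_position(),m.get_torque()-t0,m.get_time(),m.get_width())
E
python3 l.py
```

```text
0.12 0.12 [-0.1  0.4  0.4]
0.119 0.119 [-0.7  0.2  0.2]
0.118 0.1179 [ 0.6  0.7 -0.5]
0.117 0.1169 [-0.4  0.1 -0.1]
0.116 0.1159 [-0.7  0.7 -0.3]
0.115 0.1149 [0.1 1.2 0.2]
0.114 0.1139 [ 0.4 -0.3  0.7]
0.113 0.1129 [-0.5 -0.4  0.1]
0.112 0.1119 [-0.1  0.1  0.1]
0.111 0.111 [ 0.2 -0.5  0.1]
0.11 0.1103 [-1.9 -0.6  5.3]
[0.47498711 0.16868123 0.11027671] [0.03979395 0.05418588 0.00234453] 25.1833 0.01959157861811648
```

Both pins went down with no contact at face level, and the fork seated at z≈0.1107, giving tips at ≈0.113, which is home. I check engagement with a small push along the handle, which puts no torque on the nut; that also centres the pins.

```bash
cat > n.py <<'E'
from h import *
psi=.74;z=.1105;d=np.array([np.cos(psi),np.sin(psi),0]);n=np.array([-d[1],d[0],0])
go(psi,z);m.hold(.1);f0=m.get_contact_force()
for ax,k in((d,0),(n,1)):
  for s in(1,-1):
    for i in(1,2,3):
        o=[0,0];o[k]=s*i*.001
        go(psi,z,*o,rate=.02);f=m.get_contact_force()-f0
        print('dn'[k],s*i,'F',round(f@ax,1),'Fz',round(f[2],1))
        if abs(f@ax)>5: break
    go(psi,z,rate=.03)
print(m.get_time(),m.get_width())
E
python3 n.py
```

```text
d 1 F -2.0 Fz 2.1
d 2 F -4.6 Fz 2.9
d 3 F -8.3 Fz 4.7
d -1 F 0.9 Fz -1.0
d -2 F 2.5 Fz -1.4
d -3 F 6.0 Fz -3.0
n 1 F -1.3 Fz 1.4
n 2 F -2.6 Fz 0.3
n 3 F -6.4 Fz -0.2
n -1 F 3.0 Fz 1.9
n -2 F 3.8 Fz 0.8
n -3 F 6.0 Fz 2.3
29.5333 0.019766802729781114
```

The pins are captive in all directions and centred. Turn clockwise in small steps, watching the moment about the spindle.

```bash
cat > t.py <<'E'
from h import *
import sys
a0,a1,st,lim=map(float,sys.argv[1:5])
z=.1104
def tau(f0,t0):
    F=m.get_contact_force()-f0;M=m.get_torque()-t0;p=m.get_position()[:2]-N
    return M[2]+p[0]*F[1]-p[1]*F[0],M[2],F
import os,pickle
if a0==0:
    go(.74,z);m.hold(.1);pickle.dump((m.get_contact_force(),m.get_torque()),open('b.pkl','wb'))
f0,t0=pickle.load(open('b.pkl','rb'));a=a0
while a<a1-1e-6:
    a+=st; go(.74-a,z,rate=.05); T,Mz,F=tau(f0,t0)
    r=R.from_rotvec(m.get_ee_rot()).as_matrix()[:,1]; act=.74-(np.arctan2(r[1],r[0])-np.pi/2)
    print(round(a,3),'act',round(act,3),'T',round(T,2),'Mz',round(Mz,2),'F',F.round(1))
    if T>lim or np.hypot(*F[:2])>18: print('STOP');break
print(m.get_time(),m.get_width(),m.get_position())
E
python3 t.py 0 .24 .03 .95
```

```text
0.03 act 0.029 T 0.07 Mz -0.12 F [ 0.8 -3.1  0.5]
0.06 act 0.059 T 0.04 Mz -0.16 F [ 1.4 -2.7 -0.2]
0.09 act 0.089 T 0.06 Mz -0.17 F [ 0.7 -3.5  0.6]
0.12 act 0.119 T 0.39 Mz -0.05 F [ 2.7 -5.9  0.5]
0.15 act 0.149 T 0.24 Mz -0.13 F [ 1.3 -5.4 -0.2]
0.18 act 0.179 T 0.31 Mz -0.15 F [ 2.4 -6.3  1.2]
0.21 act 0.209 T 0.4 Mz -0.12 F [ 1.9 -7.4  0.2]
0.24 act 0.239 T 0.37 Mz -0.1 F [ 2.4 -6.5  0.6]
31.8833 0.01939948078066493 [0.46523838 0.18212583 0.11039207]
```

```bash
python3 t.py .24 .66 .03 .95 | tail -9
```

```text
0.45 act 0.448 T 0.35 Mz -0.1 F [ 2.2 -6.1  1.2]
0.48 act 0.477 T 0.36 Mz -0.1 F [ 1.5 -6.5  0.3]
0.51 act 0.507 T 0.44 Mz -0.1 F [ 2.3 -7.5  1.3]
0.54 act 0.537 T 0.41 Mz -0.07 F [ 1.7 -6.7  0.4]
0.57 act 0.567 T 0.48 Mz 0.02 F [ 1.  -6.6  1.3]
0.6 act 0.597 T 0.43 Mz -0.07 F [ 1.9 -7.   1. ]
0.63 act 0.627 T 0.4 Mz -0.07 F [ 3.  -6.5  0.8]
0.66 act 0.657 T 0.38 Mz -0.08 F [ 1.1 -6.5  1.6]
35.3833 0.01972818336541761 [0.4567998  0.20981222 0.11033919]
```

```bash
python3 t.py .66 1.08 .015 1.0
```

```text
0.675 act 0.672 T 0.57 Mz 0.03 F [ 2.9 -7.5  0.4]
0.69 act 0.687 T 0.53 Mz -0.01 F [ 1.4 -7.6  1.1]
0.705 act 0.702 T 0.48 Mz 0.02 F [ 2.8 -6.6  1.6]
0.72 act 0.717 T 0.63 Mz 0.06 F [ 2.5 -8.1  1.9]
0.735 act 0.732 T 0.59 Mz 0.05 F [ 2.3 -7.8  1.2]
0.75 act 0.747 T 0.54 Mz 0.01 F [ 0.9 -7.6  1.1]
0.765 act 0.762 T 0.56 Mz 0.04 F [ 2.8 -7.5  1.9]
0.78 act 0.777 T 0.55 Mz 0.05 F [ 1.9 -7.3  1.4]
0.795 act 0.792 T 0.55 Mz 0.04 F [ 1.5 -7.4  1.1]
0.81 act 0.807 T 0.56 Mz 0.06 F [ 0.8 -7.2  1.5]
0.825 act 0.822 T 0.61 Mz 0.11 F [ 2.1 -7.4  1.2]
0.84 act 0.836 T 0.59 Mz 0.1 F [ 1.2 -7.3  1. ]
0.855 act 0.851 T 0.62 Mz 0.11 F [ 1.7 -7.6  0.7]
0.87 act 0.866 T 0.46 Mz 0.02 F [ 1.5 -6.6  0.5]
0.885 act 0.881 T 0.57 Mz 0.12 F [ 2.4 -6.9  1.3]
0.9 act 0.896 T 0.59 Mz 0.13 F [ 1.1 -6.9  1.7]
0.915 act 0.911 T 0.54 Mz 0.08 F [ 1.5 -6.9  1.6]
0.93 act 0.926 T 0.64 Mz 0.14 F [ 0.4 -7.3  1.6]
0.945 act 0.941 T 0.77 Mz 0.22 F [ 1.8 -8.4  1.8]
0.96 act 0.955 T 1.14 Mz 0.51 F [ 1.7 -9.6  1.9]
STOP
40.3833 0.019728222753529003 [0.4579274  0.22992123 0.11024072]
```

The hard stop is reached: the moment rose from a steady ~0.58 to 0.77 and then 1.14 N m. I confirm it holds, back off to mid-slack, lift straight out, and lay the spanner where it came from.

```bash
cat > u.py <<'E'
from h import *
import pickle
f0,t0=pickle.load(open('b.pkl','rb'))
m.hold(.3);F=m.get_contact_force()-f0;M=m.get_torque()-t0;p=m.get_position()[:2]-N
print('T held',M[2]+p[0]*F[1]-p[1]*F[0])
psi=.74-.96+.085
go(psi,.1106,rate=.04);m.hold(.15);print('F unloaded',m.get_contact_force()-f0,(m.get_torque()-t0)[2])
for z in(.114,.118,.124):
    go(psi,z,rate=.04);print(z,(m.get_contact_force()-f0).round(1))
go(psi,.17,rate=.12)
m.move_to([.535,-.261,.12],down(np.pi/2+.072))
m.servo_line([.535,-.261,.02],rate=.12)
g=m.get_contact_force();z=.02
while z>.0005:
    z-=.002 if z>.006 else .001; m.servo_line([.535,-.261,z],rate=.04)
    F=m.get_contact_force()-g
    if F[2]>3: break
print('down',z,m.get_position(),F,m.get_width())
m.command_gripper(.05); m.servo_line([.535,-.261,.10],rate=.12)
print(m.get_contact_force(),m.get_time())
E
python3 u.py
```

```text
T held 1.1432166660292116
F unloaded [-1.10712101 -1.38350767  0.41235175] -0.014376276483688388
0.114 [ 0.1 -2.8 -3.6]
0.118 [-0.8 -2.7 -3. ]
0.124 [ 0.3 -2.2 -3.9]
down 0.0 [ 0.53503239 -0.26101518  0.00090883] [-2.56787741 -0.12829658 10.55618724] 0.019790258372512224
[-0.30076516 -0.17697356  0.76044723] 49.8833
```

```bash
cat > v.py <<'E'
from h import *
import pickle
m.servo_line([.535,-.261,.2],rate=.2)
m.move_to([.6246,0,.2248],down(0)); m.hold(.2)
c=snap('scene');c0=pickle.load(open('c0.pkl','rb'))['scene']
d=np.abs(c['image'].astype(int)-c0['image']).max(2)>40
n,l,s,_=cv2.connectedComponentsWithStats(d.astype(np.uint8))
print([x.tolist() for x in s[1:] if x[4]>3])
im=c['image'][:,:,::-1];o=np.zeros((600,800,3),np.uint8)
o[:600,:440]=cv2.resize(im[160:310,120:230],None,fx=4,fy=4,interpolation=2)
o[:360,440:]=cv2.resize(im[145:235,265:355],None,fx=4,fy=4,interpolation=2)
cv2.imwrite('pics/end.png',o);print(m.get_time(),m.get_contact_force())
E
python3 v.py
```

```text
[[224, 26, 1, 4, 4], [223, 49, 1, 6, 6], [223, 58, 1, 8, 8], [263, 71, 1, 4, 4], [270, 78, 2, 9, 9], [227, 125, 1, 8, 8], [227, 136, 2, 4, 4], [237, 156, 2, 3, 4], [240, 156, 8, 3, 11], [238, 160, 10, 3, 18], [316, 165, 3, 3, 6], [305, 168, 3, 2, 5], [318, 169, 3, 3, 6], [237, 173, 2, 3, 5], [240, 173, 4, 1, 4], [244, 173, 4, 3, 8], [307, 172, 3, 2, 5], [238, 178, 8, 4, 22], [247, 221, 3, 4, 6], [240, 229, 9, 3, 25]]
52.6 [-0.47470612  0.56381019  0.498565  ]
```

View pics/end.png

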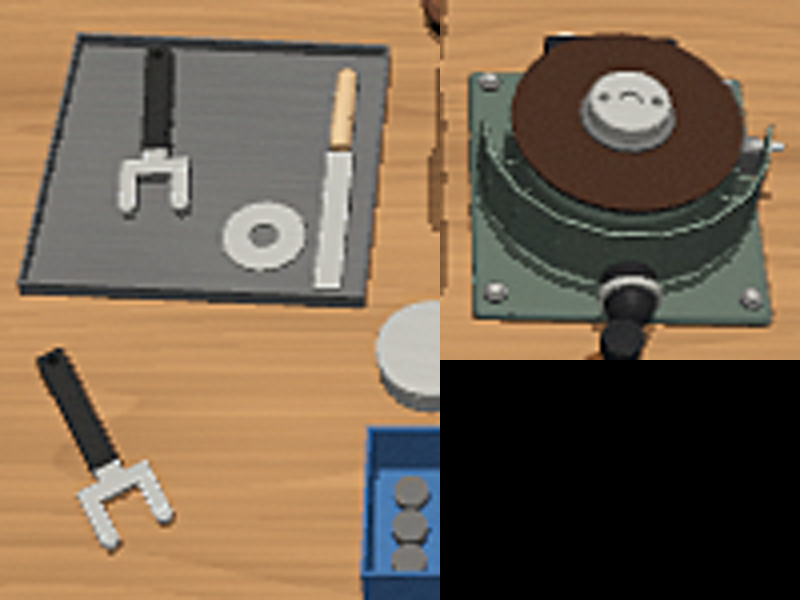

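The spanner is back in the tray and the bystanders have not moved. The holes are now at (603,97) and (657,101), about 0.83 rad clockwise of where they started, which is within the 0.60–0.85 expected at the stop.

```bash
python3 -c "
from rig import manip as m
m.sign_off();print(m.get_time())"
```

```text
the job is handed in; nothing more can be done
the job is handed in; nothing more can be done
```

The nut is tight, the spanner is back in the tray, and I handed the job in at about 53 s on the robot's clock, inside the 72 s limit.

**What I did:**
- I took the tray spanner, the nearer of the two lookalikes.
- Its pins went fully down into the holes before any turning: the tips reached about 113 mm, and small sideways pushes showed they were held.
- I turned the nut clockwise until the moment rose from about 0.6 to 1.14 N m at the hard stop, under the 1.5 N m limit.
- I then backed off within the slack, lifted straight out and laid the spanner where it came from.

**Last checks:**
- The holes have moved about 0.83 rad clockwise, within the 0.60 to 0.85 rad expected at the stop.
- The spanner lies in the tray as before.
- In before-and-after scene pictures, the only sizeable changes are at the nut holes and around the arm. The gripper was clear of everything.

**What failed or disagreed:**
- **First grasp:** it closed on nothing, because the shut fingertips are about 5 mm behind the TCP, not 22 mm ahead as stated. I found this by touching the tray floor lightly (about 8 N) and regrasped lower.
- **Cameras:** the wrist and scene cameras differed by about 7 mm in absolute x, but agreed within 3 mm on where the nut lay relative to the spanner.
- **Setting down:** the spanner met the tray floor with about 10 N.

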